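Make up the dinner and the coffee caddy

TASK

Make up the two caddies for the guests' tables from the stock on the worktop. The long dinner caddy carries the pepper mill in its widest well, the tea light in the shallow middle well and the salt shaker in the remaining one; the short coffee caddy carries the taller, round spice jar with the black cap in its wider well and the dropper bottle in the narrower one. Everything must stand upright on the floor of its own well; leave the shorter, squarish spice jar with the yellow cap, the match box and the tin where they are.

Things in the scene. Friction and masses are not known exactly. Their poses are not given: they have to be found in the camera images.
- dinner_caddy: Long fixed caddy: pale wood board, dark edge, 102 x 232 x 24 mm high; brass loops on the ends (22 mm out, 23 high). Origin: centre of underside; y along its length, z up. Round wells at x = 0: widest 70 mm at y = -71 mm, floor z = 10; middle 50 mm at y = 0, floor z = 18 (6 deep); third 58 mm at y = +66, floor z = 10. Tall things in the outer wells leave a hand no room at the middle one.
- coffee_caddy: Short fixed caddy of the same make, 88 x 146 x 24 mm high; brass loops on the ends (22 mm out, 23 high). Origin: centre of underside; y along its length, z up. Two round wells at x = 0: narrower 46 mm at y = -31 mm, wider 56 mm at y = +30 mm; floor of both at z = 10 mm (14 mm deep).
- pepper_mill: Turned wooden pepper mill, round, 58 mm across the foot, 170 mm high: body to 122 mm, above it a round head 48 mm across (123 to 159 mm high, good to grip at 140) with a small steel knob. 0.13 to 0.25 kg. Loose, upright. Origin: centre of underside; z up.
- tea_light: Tea light in a plain metal cup, round, 38 mm across and 15 mm high. Loose, flat on the worktop, 20 g. Origin: centre of its underside; z up. To set it into its 6 mm deep well, grip it only above 8 mm of its height.
- salt_shaker: Salt shaker, clear body and grey domed cap, round, 44 mm across at the foot, body to 74 mm height, cap 34 mm across, 90 mm high in all (good to grip at 55 mm). Loose, upright, about 0.1 kg. Origin: centre of its underside; z up.
- round_jar: Round spice jar with black cap, 41 mm across over its whole height, 105 mm high (good to grip at 75 mm). Loose, upright, about 0.11 kg. Origin: centre of its underside; z up.
- dropper_bottle: Small brown bottle with a black rubber dropper top, round body 33 mm across to 60 mm height (good to grip at 46 mm), then a 24 mm collar to 77 mm and the thin dropper bulb to 102 mm. Loose, upright, 70 g. Origin: centre of its underside; z up.
- square_jar: Squarish spice jar (rounded corners) with round yellow cap, 42 x 42 mm, 96 mm high, standing among the stock. It belongs to neither caddy: leave it. Origin: centre of its underside; z up.
- match_box: Small blue paper box (matches) standing on its long edge, 19 x 53 x 36 mm high. Bystander: leave it. Origin: centre of its underside; y along its length, z up.
- tuna_tin: Flat round food tin, 86 mm across, 40 mm high. Bystander: leave it. Origin: centre of its underside; z up.
There are look-alikes about, which are no part of the job. What is shaped like the tea_light but red or turquoise is not meant.

How it is judged:
By the outcome, as a careful person would: the job done as asked, in the order asked, and still so for the second after the job is handed in, with the robot touching nothing.
It also fails if it takes over 122 s, if anything falls off the work surface, if the arm or the gripper's body presses on something with over 40 N, if the wrist force passes 120 N, or if a joint passes its speed limit or range.

ROBOT

A 6-joint arm with a two-finger parallel gripper is mounted at the origin on a cart in front of the work surface, level with it; the furniture and walls round the work are solid. World frame = base frame: x ahead of the robot, y to its left, z up, the work surface at z = 0. Lengths are in m, angles in rad, forces in N, time in s.
With the tool pointing down it reaches from about 0.35 to 0.925 m from the base axis. Payload 6.4 kg.
Tool frame: the origin (TCP) lies on the front face of the gripper's body, between the roots of the fingers; the fingertips stand 97 mm ahead of it and the grasp point (between the pads) lies 78 mm ahead of it; z points along the fingers, y is the line along which they close (so a half turn about z gives the same grasp; the last joint's range is limited). The gripper opens to 94 mm and grips with 3 to 60 N. Pads are 16 mm wide; open, the fingers measure 119 mm over their backs; the gripper's body (75 mm by 177 mm) begins 78 mm behind the grasp point.
Start: joints at [1.041, 0.245, 1.558, -0, 1.339, -0.174], TCP at [0.226, 0.609, 0.303] pointing down, gripper open.
Joint ranges: [-3.13, 3.13], [-1.02, 2.26], [0.13, 2.54], [-0.95, 4.09], [0.21, 2.88], [-2.74, 2.74]. Speed limits (rad/s): [2.57, 2.57, 3.14, 3.14, 3.14, 3.14].

INTERFACE

Orientations are given as a 3x3 rotation matrix whose columns are the frame's x, y, z axes.
In Python, from cell import state, capture, finish_job gives the robot as it stands.
- The arm moves only by the tool jog_arm, never from a script. Its argument "moves" is a list of rows, each a list of 6 numbers: the shift along the tool's x, y, z in m, then the turn, a rotation vector about the tool's x, y, z in units of 5 degrees (1.0 is 5 degrees). In form: [[x, y, z, rx, ry, rz], ...]. A call has 1 to 12 rows; each row is the pose to reach, as a shift and turn from the pose commanded when the call began, along the tool's axes at that moment; what a row does not reach only later rows make up. A row lasts 1/10 s, in which the tool goes at most 50 mm and 8.59 degrees, less where a joint would pass 70% of its speed; a pose out of reach is approached as far as the arm can. A call with a gripper value outside its range is refused whole. "fingers" is the finger opening in m, from 0 to 0.094, set as the call begins (left out, the last holds). The fingers move at their own pace and stop on an object; "squeeze" is the grip in N (left out, the last holds). Time passes only in rows, so rows that repeat a pose let the fingers close. It gives the time, the measured TCP pose, the force, the opening and the grip force at its end, in the units of the state.
- state(): the state, without advancing time (a new reading comes with each control period).
- capture(name): name is "side" or "top" or "wrist"; returns a dict with "image" (480x640x3 uint8, blue, green, red), "fx", "fy", "cx", "cy" (pixels), "position" and "orientation" of the camera in the world. Camera axes: x right, y down, z forward; pixel columns grow to the right and rows downward; lengths in m; the calibration is good to about 2 mm. A picture is of the moment at which its call begins. There is no depth.
- finish_job(): hands the job in; it is judged then, once.
The state is a dict: "clock": time; "q": joint angles; "dq": joint speeds; "joint_torque": joint torques, N m; "eef_pos": TCP position; "ee_rot": TCP orientation; "wrist_force": force on the tool from outside, world axes, zero at the start; "wrist_torque": the same for the moment, N m; "finger_gap": opening from 0.0 (shut) to 1.0 (fully open); "finger_force": force on a finger pad.
Only numpy, scipy, OpenCV 4.12 (cv2) and the standard library are available. Lean on these libraries where they do the work, as an engineer would, in place of code of your own. Each camera call takes 0.05 s, during which the arm holds its last target. There are 200 camera calls.

## Working session

There is one attempt and no reset: what is moved stays moved. The work goes in short steps, Python scripts to look and compute and a tool call to move; the robot and the scene stay as the last step left them, time stands still between calls to the robot, and variables do not carry over. Pictures are saved under pics/ and viewed, at most 14 in all, crops included, and the job is handed in when it is done.

Besides the shell and the picture viewer there is one more tool, called after "Emit:" by a JSON object that holds its "api" and its "payload". jog_arm: Moves the arm, as the interface text tells. Its arguments: {"type":"object","properties":{"moves":{"type":"array"},"fingers":{"type":"number"},"squeeze":{"type":"number"}},"required":["moves"]}

```bash
ls; mkdir -p pics
python3 - <<'E'
from cell import state,capture
import cv2,numpy as np,pickle
d={}
for n in ("top","side","wrist"):
    c=capture(n);cv2.imwrite(f"pics/{n}0.png",c["image"]);d[n]=c
    print(n,c["fx"],c["fy"],c["cx"],c["cy"],np.round(c["position"],3),np.round(c["orientation"],3).tolist())
pickle.dump(d,open("c0.pkl","wb"))
s=state();print(s["clock"],s["eef_pos"],np.round(s["ee_rot"],3))
E
```

```text
pics
top 461.18819983685853 461.18819983685853 321.8992927748862 242.29710346474593 [0.464 0.228 0.907] [[0.004, -0.999, 0.035], [-1.0, -0.005, -0.025], [0.025, -0.035, -0.999]]
side 444.7657933810873 444.7657933810873 314.0824766423893 233.3201580679807 [ 0.251 -0.558  0.489] [[0.959, -0.112, 0.26], [-0.281, -0.462, 0.841], [0.026, -0.88, -0.475]]
wrist 431.0236301351802 431.0236301351802 323.07802741916635 230.43686296883337 [0.147 0.639 0.384] [[0.348, 0.897, 0.272], [0.938, -0.332, -0.102], [-0.002, 0.29, -0.957]]
0.15 [0.22627638 0.60900839 0.30180494] [[-0.937  0.348 -0.001]
 [ 0.348  0.937 -0.001]
 [ 0.    -0.001 -1.   ]]
```

View pics/top0.png

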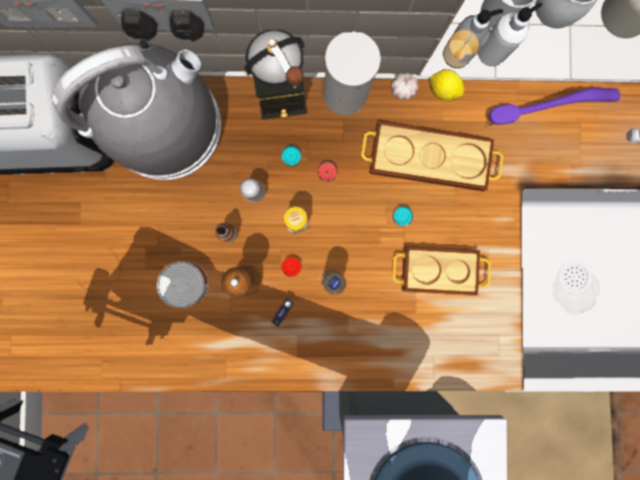

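View pics/side0.png

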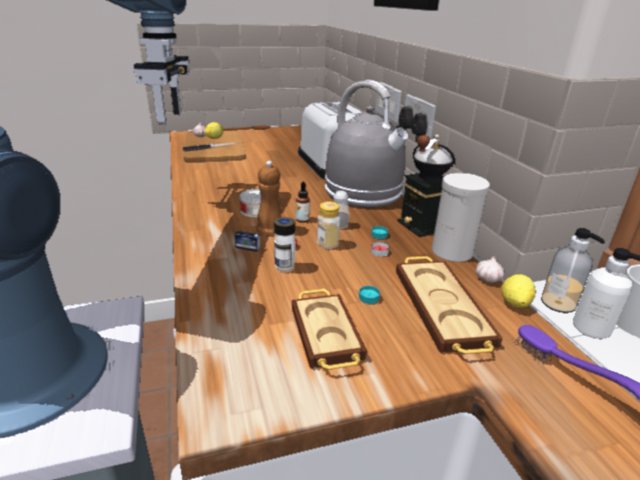

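The top view shows the mill (238,281), tin (182,284), dropper (225,231), salt (252,188), square jar (296,218), round jar (335,282), match box (283,313), dinner caddy (433,155) and coffee caddy (441,269). The discs at (291,155), (327,171), (402,216) and (291,267) are turquoise or red, and I can't see a plain tea light yet. I'll zoom in.

Run:
```python
import cv2,numpy as np
t=cv2.imread("pics/top0.png");s=cv2.imread("pics/side0.png");w=cv2.imread("pics/wrist0.png")
a=cv2.resize(t[130:310,150:430],(800,514),interpolation=3)
cv2.imwrite("pics/zt.png",a)
b=np.hstack([cv2.resize(s[170:320,220:420],(400,300),interpolation=3),cv2.resize(w,(400,300))])
cv2.imwrite("pics/zs.png",b)
```

```text
(no output)
```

View pics/zt.png

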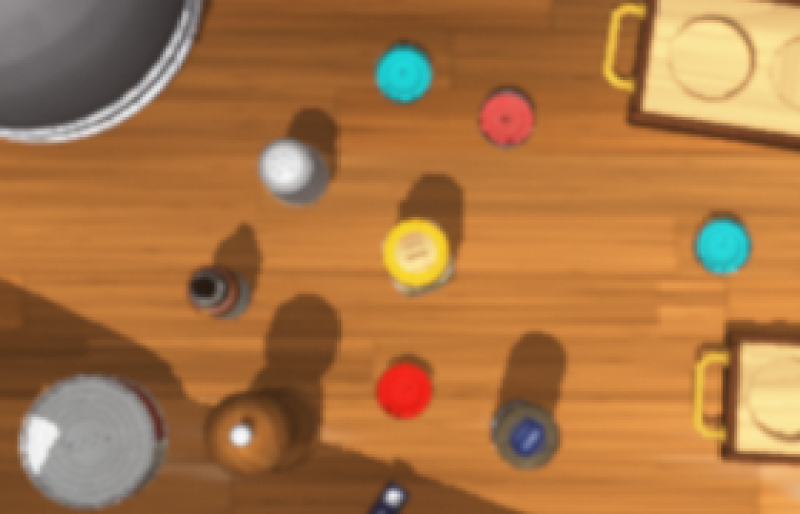

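View pics/zs.png

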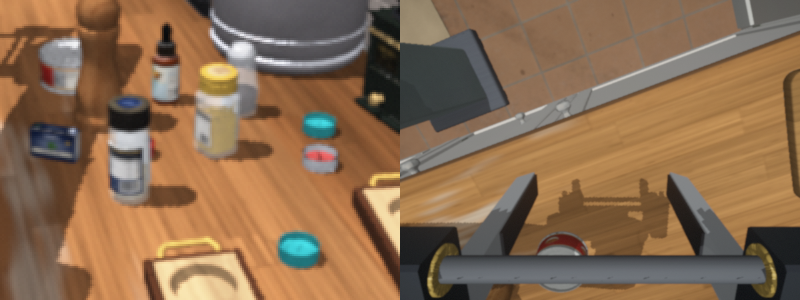

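The disc at (327,171) in the top view, (320,158) in the side crop, is a metal cup with a reddish wax surface, so it's the real tea light. The other discs are entirely red or turquoise. Next I'll segment and triangulate.

```bash
cat > h.py <<'E'
import numpy as np,cv2,pickle
def ray(c,u,v):
    d=np.array([(u-c["cx"])/c["fx"],(v-c["cy"])/c["fy"],1.]);d=np.array(c["orientation"])@d
    return np.array(c["position"]),d/np.linalg.norm(d)
def onz(c,u,v,z):
    p,d=ray(c,u,v);return p+d*(z-p[2])/d[2]
def tri(rs):
    A=sum(np.eye(3)-np.outer(d,d) for p,d in rs);b=sum((np.eye(3)-np.outer(d,d))@p for p,d in rs)
    x=np.linalg.solve(A,b);return x,max(np.linalg.norm(np.cross(x-p,d)) for p,d in rs)
def proj(c,P):
    q=np.array(c["orientation"]).T@(np.array(P)-c["position"]);return c["fx"]*q[0]/q[2]+c["cx"],c["fy"]*q[1]/q[2]+c["cy"]
def blob(c,box,lo,hi,n=1):
    "largest HSV blob in box u0,v0,u1,v1"
    u0,v0,u1,v1=box;m=cv2.inRange(cv2.cvtColor(c["image"][v0:v1,u0:u1],cv2.COLOR_BGR2HSV),lo,hi)
    m=cv2.morphologyEx(m,cv2.MORPH_CLOSE,np.ones((3,3)))
    k=sorted(cv2.findContours(m,0,1)[0],key=cv2.contourArea)[-n:]
    out=[]
    for q in k:
        M=cv2.moments(q);out.append((M["m10"]/M["m00"]+u0,M["m01"]/M["m00"]+v0,cv2.contourArea(q),cv2.boundingRect(q)))
    return out
E
python3 - <<'E'
from h import *
d=pickle.load(open("c0.pkl","rb"));t,s=d["top"],d["side"]
np.set_printoptions(precision=4,suppress=True)
# hand-picked top centres of the caps from the zooms: (top px),(side px)
Z=lambda x,y:(150+x*.35,130+y*.35); S=lambda x,y:(220+x*.5,170+y*.5)
P={"tea":(Z(507,118),S(320,153)),"mill knob":(Z(240,436),(269,162)),"salt top":(Z(286,164),S(241,44)),
"dropper tip":(Z(206,288),S(166,27)),"round top":(Z(528,436),S(130,104)),"sq top":(Z(416,251),S(220,70)),"tin":(Z(88,440),(250,192))}
for k,(a,b) in P.items():
    x,e=tri([ray(t,*a),ray(s,*b)]);print(k,x,e)
# caddy outlines: pale wood
for n,box in(("din",(355,110,515,200)),("cof",(385,235,500,305))):
    u0,v0,u1,v1=box;im=t["image"][v0:v1,u0:u1];hsv=cv2.cvtColor(im,cv2.COLOR_BGR2HSV)
    m=cv2.inRange(hsv,(15,60,170),(28,150,255));m=cv2.morphologyEx(m,3,np.ones((7,7)));q=max(cv2.findContours(m,0,1)[0],key=cv2.contourArea)
    r=cv2.minAreaRect(q);bp=cv2.boxPoints(r)+[u0,v0];W=np.array([onz(t,*p,.024)[:2] for p in bp]);print(n,W.mean(0),W.tolist(),r[1:],[np.linalg.norm(W[i]-W[i-1]) for i in range(4)])
a=cv2.resize(t["image"][110:310,350:520],(680,800)[0:2],interpolation=3)
cv2.imwrite("pics/zc.png",cv2.resize(t["image"][105:305,350:520],(510,600),interpolation=3))
E
```

```text
tea [0.6342 0.1957 0.0122] 0.0004460459962225417
mill knob [0.4251 0.3497 0.1654] 0.00024861136984741873
salt top [0.5897 0.3364 0.0852] 0.0009772524254449385
dropper tip [0.5117 0.3832 0.0947] 0.000580613136102162
round top [0.4222 0.1852 0.1015] 0.00033104179139112713
sq top [0.5358 0.2544 0.0945] 7.853258894618318e-05
tin [0.4071 0.469  0.0465] 0.009266314889360626
din [ 0.6663 -0.008 ] [[0.6384573185050328, 0.1072022982285502], [0.7256938014931171, 0.0937859524745294], [0.6943184170995111, -0.12368676895754052], [0.6067900390166654, -0.109375916981618]] ((112.54117584228516, 45.16470718383789), 8.79741096496582) [np.float64(0.21888110903825458), np.float64(0.08826212266607773), np.float64(0.21972437123113406), np.float64(0.08869057139341452)]
cof [ 0.43   -0.0468] [[0.4814292927518472, 0.04223397714499991], [0.4822592685809629, -0.13649396837738056], [0.3782864219282195, -0.1355132200286839], [0.3779733229959575, 0.04247450132826036]] ((54.0, 92.0), 90.0) [np.float64(0.10345624935215031), np.float64(0.17872987263053683), np.float64(0.10397747211967778), np.float64(0.1779879967435406)]
```

View pics/zc.png

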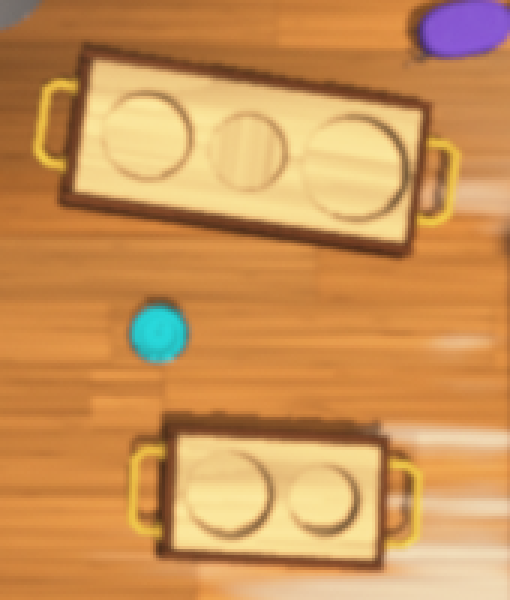

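Triangulated heights match the text: tea 12 mm, mill knob 165, salt 85, dropper 95, round jar 101. The zoom shows the dinner wells as third (147,136), middle (247,151) and widest (355,167), and the coffee wells as wide (229,494) and narrow (323,499). I'll move the wrist camera for closer views.

Emit:
{"api": "jog_arm", "payload": {"moves": [[-0.272,-0.175,-0.05,0,0,-4.08],[-0.272,-0.175,-0.05,0,0,-4.08],[-0.272,-0.175,-0.05,0,0,-4.08],[-0.272,-0.175,-0.05,0,0,-4.08],[-0.272,-0.175,-0.05,0,0,-4.08],[-0.272,-0.175,-0.05,0,0,-4.08],[-0.272,-0.175,-0.05,0,0,-4.08],[-0.272,-0.175,-0.05,0,0,-4.08],[-0.272,-0.175,-0.05,0,0,-4.08],[-0.272,-0.175,-0.05,0,0,-4.08]]}}

```text
clock: 1.15
eef_pos: [0.4197, 0.3512, 0.3521]
ee_rot: [[-1.0, -0.001, -0.001], [-0.001, 1.0, -0.0], [0.001, -0.0, -1.0]]
wrist_force: [-0.3, -0.2, 0.3]
finger_gap: 1.0
finger_force: 0.0
```

Run:
```python
from cell import state,capture
import cv2,pickle
c=capture("wrist");pickle.dump(c,open("w1.pkl","wb"));cv2.imwrite("pics/w1.png",c["image"]);s=state();print(s["clock"],s["eef_pos"],s["ee_rot"].__repr__(),c["position"])
```

```text
1.2 [0.41953956 0.35138564 0.35210169] array([[-9.99997504e-01, -1.99978607e-03, -9.96489781e-04],
       [-1.99951207e-03,  9.99997963e-01, -2.75881807e-04],
       [ 9.97039456e-04, -2.73888625e-04, -9.99999465e-01]]) [0.335519   0.35151924 0.43406794]
```

View pics/w1.png

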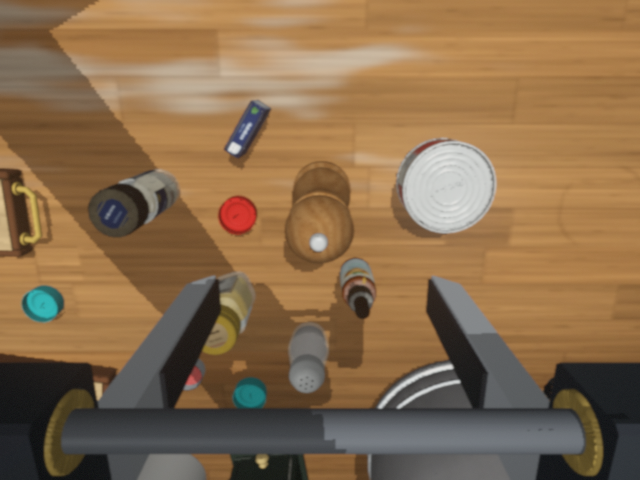

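Emit:
{"api": "jog_arm", "payload": {"moves": [[-0.08,-0.36,0,0,0,0],[-0.08,-0.36,0,0,0,0],[-0.08,-0.36,0,0,0,0],[-0.08,-0.36,0,0,0,0],[-0.08,-0.36,0,0,0,0],[-0.08,-0.36,0,0,0,0],[-0.08,-0.36,0,0,0,0],[-0.08,-0.36,0,0,0,0],[-0.08,-0.36,0,0,0,0],[-0.08,-0.36,0,0,0,0]]}}

```text
clock: 2.2
eef_pos: [0.5004, -0.0084, 0.3523]
ee_rot: [[-1.0, -0.001, -0.001], [-0.001, 1.0, 0.001], [0.001, 0.001, -1.0]]
wrist_force: [-0.4, 0.7, 0.3]
finger_gap: 0.998
finger_force: 0.0
```

Run:
```python
from cell import state,capture
import cv2,pickle
c=capture("wrist");pickle.dump(c,open("w2.pkl","wb"));cv2.imwrite("pics/w2.png",c["image"]);s=state();print(s["clock"],s["eef_pos"],s["ee_rot"].__repr__(),c["position"])
```

```text
2.25 [ 0.50032646 -0.0079872   0.35238095] array([[-9.99997495e-01, -2.16141007e-03, -5.80901636e-04],
       [-2.16173650e-03,  9.99997506e-01,  5.61900770e-04],
       [ 5.79685689e-04,  5.63155119e-04, -9.99999673e-01]]) [ 0.41622728 -0.0081365   0.43423801]
```

View pics/w2.png

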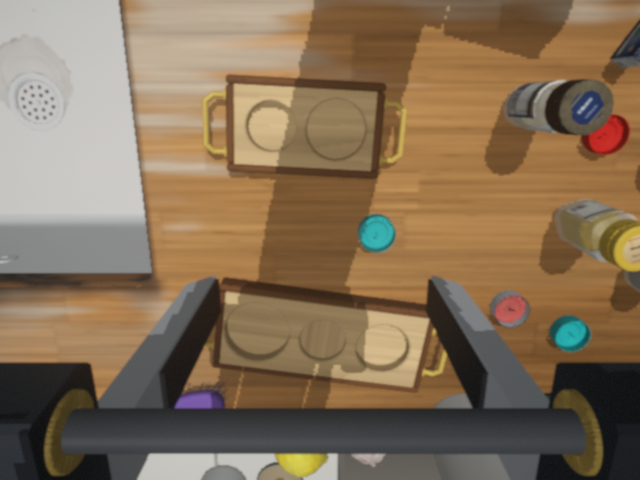

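Picture w1 shows the round jar cap at (113,212), mill knob (318,242), dropper tip (362,306) and salt top (307,377). Picture w2 shows the coffee wells at (269,125) and (336,129), the dinner wells at (257,330), (323,339) and (383,347), and the tea light at (510,308). I'll combine the views.

Run:
```python
from h import *
np.set_printoptions(precision=4,suppress=True)
d=pickle.load(open("c0.pkl","rb"));t,s=d["top"],d["side"];w1=pickle.load(open("w1.pkl","rb"));w2=pickle.load(open("w2.pkl","rb"))
Z=lambda x,y:(150+x*.35,130+y*.35); S=lambda x,y:(220+x*.5,170+y*.5);C=lambda x,y:(350+x/3,105+y/3)
P={"tea":(Z(507,118),S(320,153),w2,(511,307)),"mill":(Z(240,436),(269,162),w1,(318,241)),"salt":(Z(286,164),S(241,44),w1,(306,380)),
"drop":(Z(206,288),S(166,27),w1,(362,310)),"round":(Z(528,436),S(130,104),w1,(113,212))}
for k,(a,b,w,p) in P.items():
    print(k,*tri([ray(t,*a),ray(s,*b),ray(w,*p)]),*tri([ray(t,*a),ray(w,*p)]))
print("wells: tri(top,w2) ; top@24 ; w2@24")
for k,a,p in (("third",(147,136),(383,347)),("mid",(247,151),(323,339)),("widest",(355,167),(257,330)),("cwide",(229,494),(336,129)),("cnar",(323,499),(269,125))):
    a=C(*a);print(k,*tri([ray(t,*a),ray(w2,*p)]),onz(t,*a,.024)[:2],onz(w2,*p,.024)[:2])
# caddy outlines in w2 (hand-read dark edge corners) 
for n,q in (("coffee",((228,77),(384,83),(379,179),(229,170))),):
    W=np.array([onz(w2,*p,.024)[:2] for p in q]);print(n,W.mean(0),[np.linalg.norm(W[i]-W[i-1]) for i in range(4)])
# mill foot / dropper foot / jars foot in w1 at z=0 nearest edges
cv2.imwrite("pics/zw.png",np.hstack([cv2.resize(w1["image"][150:400,80:380],(720,600),interpolation=3)]))
```

```text
tea [0.6332 0.196  0.0115] 0.0023553253756425415 [0.6336 0.1964 0.0091] 0.0018718201760331943
mill [0.4247 0.349  0.1656] 0.000962058803506899 [0.4249 0.349  0.1641] 0.0008895097605040967
salt [0.5894 0.3361 0.0852] 0.0011818373913569959 [0.5909 0.336  0.0826] 0.00041712851341348876
drop [0.5117 0.3846 0.0937] 0.001501872985274932 [0.5127 0.3851 0.0899] 0.001092941916034999
round [0.4218 0.1848 0.1018] 0.0007860802402427938 [0.4219 0.1847 0.1014] 0.0007639178178611164
wells: tri(top,w2) ; top@24 ; w2@24
third [0.6746 0.0574 0.0213] 0.0007061586306900176 [0.6745 0.0574] [0.6723 0.0574]
mid [ 0.6659 -0.0082  0.0195] 0.0007406363989011111 [ 0.6654 -0.0076] [ 0.6626 -0.0076]
widest [ 0.6571 -0.0802  0.0156] 0.0006582055603561357 [ 0.6556 -0.0779] [ 0.6519 -0.0782]
cwide [0.443  0.004  0.0194] 0.0006747836652048359 [0.4438 0.005 ] [0.4421 0.0041]
cnar [ 0.4399 -0.0599  0.0103] 0.0005883918808181537 [ 0.4408 -0.0557] [ 0.4386 -0.058 ]
coffee [ 0.4419 -0.0245] [np.float64(0.08378502197827463), np.float64(0.1403357588541387), np.float64(0.08724922116029947), np.float64(0.14367798083330446)]
```

Emit:
{"api": "jog_arm", "payload": {"moves": [[-0.133,0.204,0.19,0,0,0],[-0.133,0.204,0.19,0,0,0],[-0.133,0.204,0.19,0,0,0],[-0.133,0.204,0.19,0,0,0],[-0.133,0.204,0.19,0,0,0],[-0.133,0.204,0.19,0,0,0],[-0.133,0.204,0.19,0,0,0],[-0.133,0.204,0.19,0,0,0],[-0.133,0.204,0.19,0,0,0]], "fingers": 0.06}}

```text
clock: 3.15
eef_pos: [0.6333, 0.1951, 0.1641]
ee_rot: [[-1.0, -0.001, 0.002], [-0.001, 1.0, -0.0], [-0.002, -0.0, -1.0]]
wrist_force: [0.9, -1.1, -0.0]
finger_gap: 0.637
finger_force: 0.0
```

Run:
```python
from cell import state,capture
from h import *
c=capture("wrist");pickle.dump(c,open("w3.pkl","wb"));cv2.imwrite("pics/w3.png",c["image"]);s=state();print(s["clock"],s["eef_pos"],c["position"],proj(c,(.6335,.196,.015)))
np.set_printoptions(precision=4,suppress=True)
p=s["eef_pos"]+s["ee_rot"]@[0,0,.097];print(proj(c,p),p)
```

```text
3.2 [0.63369409 0.1945335  0.16476356] [0.5489955  0.19541548 0.24578363] (np.float64(323.91364428892666), np.float64(253.9499616907195))
(np.float64(320.8807356663334), np.float64(295.05594428648493)) [0.634  0.1945 0.0678]
```

View pics/w3.png

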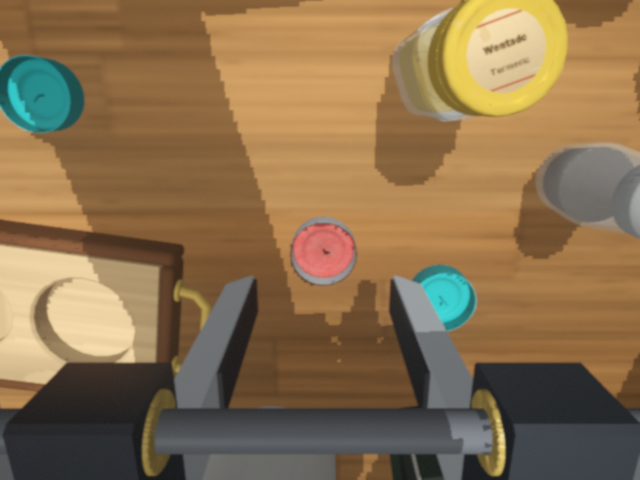

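The tea light is at (324,251), predicted (324,254), and midway between the fingers. I'll descend and grip it.

Emit:
{"api": "jog_arm", "payload": {"moves": [[0.001,0.001,0.03,0,0,0],[0.001,0.001,0.0575,0,0,0],[0.001,0.001,0.0575,0,0,0],[0.001,0.001,0.0575,0,0,0]]}}

```text
clock: 3.6
eef_pos: [0.6328, 0.1949, 0.1068]
ee_rot: [[-1.0, 0.001, 0.002], [0.001, 1.0, 0.0], [-0.002, 0.0, -1.0]]
wrist_force: [0.5, -0.2, 0.2]
finger_gap: 0.638
finger_force: 0.0
```

Emit:
{"api": "jog_arm", "payload": {"moves": [[0,0,0,0,0,0],[0,0,0,0,0,0],[0,0,0,0,0,0],[0,0,0,0,0,0],[0,0,0,0,0,0],[0,0,0,0,0,0]], "fingers": 0.03, "squeeze": 10}}

```text
clock: 4.2
eef_pos: [0.6331, 0.1957, 0.1064]
ee_rot: [[-1.0, -0.0, 0.002], [-0.0, 1.0, 0.0], [-0.002, 0.0, -1.0]]
wrist_force: [-1.2, -0.2, 6.5]
finger_gap: 0.392
finger_force: 10.0
```

Emit:
{"api": "jog_arm", "payload": {"moves": [[0,0,-0.04,0,0,0],[0,0,-0.07,0,0,0],[-0.01,-0.05,-0.07,0,0,0],[-0.032,-0.2035,-0.07,0,0,0],[-0.032,-0.2035,-0.07,0,0,0],[-0.032,-0.2035,-0.07,0,0,0],[-0.032,-0.2035,-0.07,0,0,0],[-0.032,-0.2035,-0.07,0,0,0],[-0.032,-0.2035,-0.07,0,0,0]]}}

```text
clock: 5.1
eef_pos: [0.6641, -0.0068, 0.1747]
ee_rot: [[-1.0, -0.001, -0.001], [-0.001, 1.0, 0.001], [0.001, 0.001, -1.0]]
wrist_force: [0.0, 0.3, -0.5]
finger_gap: 0.393
finger_force: 10.0
```

Run:
```python
from cell import state,capture
from h import *
c=capture("wrist");pickle.dump(c,open("w4.pkl","wb"));s=state();print(s["clock"],s["eef_pos"],s["finger_gap"])
np.set_printoptions(precision=4,suppress=True)
for P in((.665,-.008,.024),(.655,-.0783,.024),(.6743,.0573,.024)):print(proj(c,P))
cv2.imwrite("pics/w4.png",c["image"])
```

```text
5.15 [ 0.6641355  -0.00629024  0.17474491] 0.3943457470150651
(np.float64(320.08898682430384), np.float64(254.75423068172793))
(np.float64(196.06522977841422), np.float64(237.9849011782289))
(np.float64(432.6651585507233), np.float64(269.99394838862935))
```

View pics/w4.png

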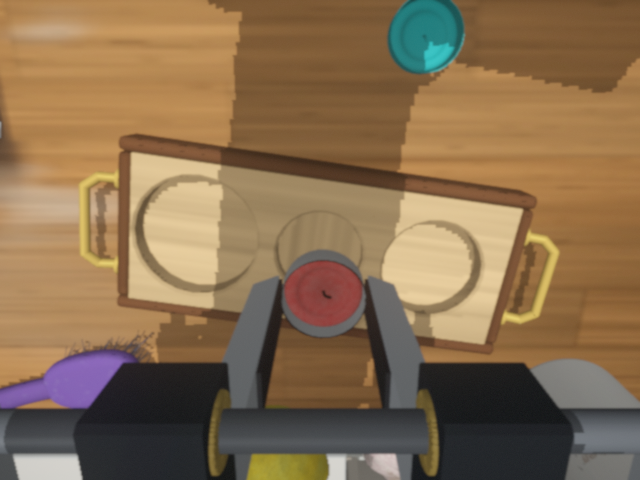

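The wells appear at (197,233), (320,251) and (432,266), about 3 px above prediction, so their x is about 2 mm lower. The tea light in the hand lines up to within 1 mm. I'll lower it.

Emit:
{"api": "jog_arm", "payload": {"moves": [[0,-0.0015,0.025,0,0,0],[0,-0.0015,0.0415,0,0,0],[0,-0.0015,0.0465,0,0,0],[0,-0.0015,0.0495,0,0,0],[0,-0.0015,0.0495,0,0,0]]}}

```text
clock: 5.65
eef_pos: [0.6646, -0.009, 0.1257]
ee_rot: [[-1.0, -0.001, -0.0], [-0.001, 1.0, 0.0], [0.0, 0.0, -1.0]]
wrist_force: [0.1, -0.1, -1.4]
finger_gap: 0.396
finger_force: 10.0
```

Emit:
{"api": "jog_arm", "payload": {"moves": [[0,0,0.001,0,0,0],[0,0,0.001,0,0,0]]}}

```text
clock: 5.85
eef_pos: [0.665, -0.0095, 0.1255]
ee_rot: [[-1.0, -0.0, 0.001], [-0.0, 1.0, -0.0], [-0.001, -0.0, -1.0]]
wrist_force: [0.2, 0.4, -0.2]
finger_gap: 0.388
finger_force: 10.0
```

Emit:
{"api": "jog_arm", "payload": {"moves": [[0,0,0,0,0,0],[0,0,0,0,0,0],[0,0,0,0,0,0],[0,0,-0.03,0,0,0],[0,0,-0.08,0,0,0],[0,0,-0.13,0,0,0],[0,0,-0.13,0,0,0]], "fingers": 0.06}}

```text
clock: 6.55
eef_pos: [0.6681, -0.01, 0.2644]
ee_rot: [[-1.0, -0.0, 0.016], [-0.0, 1.0, -0.003], [-0.016, -0.003, -1.0]]
wrist_force: [0.1, 0.5, -0.3]
finger_gap: 0.636
finger_force: 0.0
```

Run:
```python
from cell import state,capture
from h import *
c=capture("wrist");s=state();print(s["clock"],s["eef_pos"],s["finger_gap"])
np.set_printoptions(precision=4,suppress=True)
for P in((.665,-.008,.024),(.655,-.0783,.024),(.6743,.0573,.024)):print(proj(c,P))
u,v=map(int,proj(c,(.665,-.008,.024)))
cv2.imwrite("pics/w5.png",c["image"][v-120:v+120,u-160:u+160]);print(u,v)
```

```text
6.6 [ 0.66657911 -0.00979612  0.26019832] 0.637103076349021
(np.float64(326.08205483657014), np.float64(204.94505722569494))
(np.float64(233.7103298259309), np.float64(192.0294892878989))
(np.float64(410.46136464538796), np.float64(216.75721396179455))
326 204
```

View pics/w5.png

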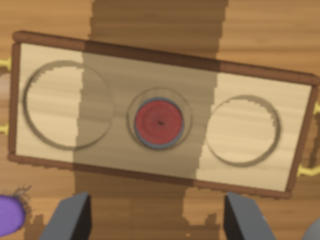

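The tea light sits inside the middle well: its centre is at (158,122) and the well's at (160,119). Now the mill.

Emit:
{"api": "jog_arm", "payload": {"moves": [[0,0,-0.044,0,0,0],[0.24,0.3585,-0.044,0,0,0],[0.24,0.3585,-0.044,0,0,0],[0.24,0.3585,-0.044,0,0,0],[0.24,0.3585,-0.044,0,0,0],[0.24,0.3585,-0.044,0,0,0],[0.24,0.3585,-0.044,0,0,0],[0.24,0.3585,-0.044,0,0,0],[0.24,0.3585,-0.044,0,0,0],[0.24,0.3585,-0.044,0,0,0],[0.24,0.3585,-0.044,0,0,0],[0.24,0.3585,-0.044,0,0,0]], "fingers": 0.08}}

```text
clock: 7.8
eef_pos: [0.4239, 0.349, 0.2974]
ee_rot: [[-1.0, -0.002, -0.002], [-0.002, 1.0, -0.001], [0.002, -0.001, -1.0]]
wrist_force: [1.0, -0.7, -0.4]
finger_gap: 0.85
finger_force: 0.0
```

Run:
```python
from cell import state,capture
from h import *
c=capture("wrist");s=state();print(s["clock"],s["eef_pos"])
print(proj(c,(.4247,.349,.165)))
cv2.imwrite("pics/w6.png",c["image"])
# white knob centroid
print(blob(c,(200,130,440,380),(0,0,170),(180,60,255)))
```

```text
7.85 [0.42448709 0.34842314 0.297619  ]
(np.float64(322.7010038014626), np.float64(266.67136694375426))
[(430.7458644415166, 198.08593178158395, 1138.5, (219, 27, 21, 82))]
```

Run:
```python
from h import *
c={"image":cv2.imread("pics/w6.png")}
print(blob(c,(285,230,360,310),(0,0,150),(180,80,255),3))
```

```text
[(321.8803287108372, 267.5521314843349, 324.5, (26, 26, 23, 23))]
```

Emit:
{"api": "jog_arm", "payload": {"moves": [[0,0,0.04,0,0,0],[0,0,0.079,0,0,0],[0,0,0.079,0,0,0],[0,0,0.079,0,0,0]]}}

```text
clock: 8.25
eef_pos: [0.4251, 0.348, 0.2196]
ee_rot: [[-1.0, 0.002, -0.001], [0.002, 1.0, -0.001], [0.001, -0.001, -1.0]]
wrist_force: [0.3, 0.6, 0.5]
finger_gap: 0.852
finger_force: 0.0
```

Emit:
{"api": "jog_arm", "payload": {"moves": [[0,0,0,0,0,0],[0,0,0,0,0,0],[0,0,0,0,0,0],[0,0,0,0,0,0],[0,0,0,0,0,0],[0,0,0,0,0,0],[0,0,0,0,0,0]], "fingers": 0.035, "squeeze": 25}}

```text
clock: 8.95
eef_pos: [0.4248, 0.3492, 0.2204]
ee_rot: [[-1.0, -0.0, 0.001], [-0.0, 1.0, 0.0], [-0.001, 0.0, -1.0]]
wrist_force: [-0.3, -0.3, 4.4]
finger_gap: 0.505
finger_force: 25.0
```

Emit:
{"api": "jog_arm", "payload": {"moves": [[0,0,-0.04,0,0,0],[0,0,-0.08,0,0,0],[0,0,-0.13,0,0,0],[-0.021,-0.04,-0.13,0,0,0],[-0.042,-0.08,-0.13,0,0,0],[-0.062,-0.12,-0.13,0,0,0],[-0.086,-0.16,-0.13,0,0,0],[-0.107,-0.2,-0.13,0,0,0],[-0.128,-0.24,-0.13,0,0,0],[-0.15,-0.28,-0.13,0,0,0],[-0.17,-0.32,-0.13,0,0,0],[-0.192,-0.36,-0.13,0,0,0]]}}

```text
clock: 10.15
eef_pos: [0.6165, -0.0125, 0.3481]
ee_rot: [[-1.0, -0.0, -0.002], [-0.0, 1.0, 0.001], [0.002, 0.001, -1.0]]
wrist_force: [0.7, 0.4, -2.6]
finger_gap: 0.508
finger_force: 25.0
```

Emit:
{"api": "jog_arm", "payload": {"moves": [[-0.02,-0.035,0,0,0,0],[-0.036,-0.0675,0,0,0,0],[-0.036,-0.0675,0,0,0,0],[-0.036,-0.0675,0.04,0,0,0],[-0.036,-0.0675,0.07,0,0,0],[-0.036,-0.0675,0.07,0,0,0],[-0.036,-0.0675,0.07,0,0,0]]}}

```text
clock: 10.85
eef_pos: [0.6521, -0.0777, 0.2791]
ee_rot: [[-1.0, -0.001, -0.002], [-0.001, 1.0, 0.001], [0.002, 0.001, -1.0]]
wrist_force: [-0.3, -0.8, -2.9]
finger_gap: 0.504
finger_force: 25.0
```

Run:
```python
from cell import state,capture
from h import *
c=capture("wrist");s=state();print(s["clock"],s["eef_pos"],s["finger_gap"])
x,y,z=s["eef_pos"];print([proj(c,(x,y,z-.2204)),proj(c,(.653,-.0783,.024))])
cv2.imwrite("pics/w7.png",c["image"])
t=capture("top");cv2.imwrite("pics/t7.png",t["image"]);q=capture("side")
cv2.imwrite("pics/m7.png",np.hstack([cv2.resize(c["image"],(400,300)),q["image"][180:380,380:540].repeat(1,0) if 0 else cv2.resize(q["image"][150:390,220:540],(400,300))]))
```

```text
10.9 [ 0.65290531 -0.07797288  0.28095643] 0.5061893376345642
[(np.float64(321.86725938383813), np.float64(222.80997117781186)), (np.float64(321.55769957881995), np.float64(210.58662162379503))]
```

View pics/m7.png

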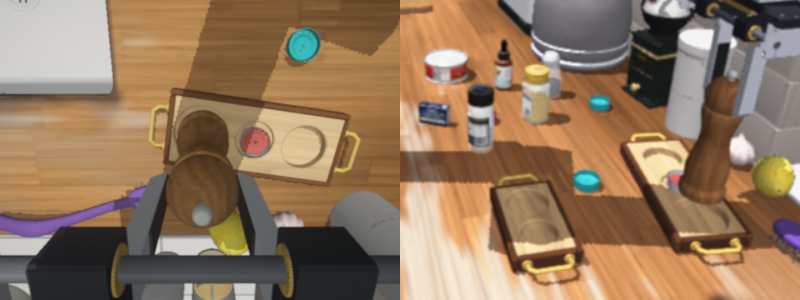

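The mill hangs upright and centred over the widest well. I'll lower it.

Emit:
{"api": "jog_arm", "payload": {"moves": [[0,0,0.02,0,0,0],[0,0,0.032,0,0,0],[0,0,0.038,0,0,0],[0,0,0.044,0,0,0],[0,0,0.049,0,0,0],[0,0,0.049,0,0,0]]}}

```text
clock: 11.6
eef_pos: [0.6579, -0.0798, 0.2397]
ee_rot: [[-1.0, 0.0, 0.019], [0.0, 1.0, -0.005], [-0.019, -0.005, -1.0]]
wrist_force: [5.4, -0.6, 16.6]
finger_gap: 0.501
finger_force: 25.0
```

Emit:
{"api": "jog_arm", "payload": {"moves": [[0,0,0.001,0,0,0],[0,0,0.001,0,0,0]]}}

```text
clock: 11.8
eef_pos: [0.6583, -0.0798, 0.2395]
ee_rot: [[-1.0, 0.0, 0.02], [0.0, 1.0, -0.005], [-0.02, -0.005, -1.0]]
wrist_force: [6.1, -0.6, 18.1]
finger_gap: 0.506
finger_force: 25.0
```

Contact came at about 19 mm with a +x force, so the foot is touching the -x rim. I'll lift, shift +x 4 mm and retry.

Emit:
{"api": "jog_arm", "payload": {"moves": [[0,0,-0.015,0,0,0],[-0.004,0,-0.015,0,0,0],[-0.004,0,-0.015,0,0,0],[-0.004,0,-0.015,0,0,0]]}}

```text
clock: 12.2
eef_pos: [0.6558, -0.0782, 0.2429]
ee_rot: [[-1.0, -0.0, -0.003], [-0.0, 1.0, 0.001], [0.003, 0.001, -1.0]]
wrist_force: [-0.0, 0.1, -2.4]
finger_gap: 0.507
finger_force: 25.0
```

Emit:
{"api": "jog_arm", "payload": {"moves": [[0,0,0.005,0,0,0],[0,0,0.008,0,0,0],[0,0,0.011,0,0,0],[0,0,0.011,0,0,0]]}}

```text
clock: 12.6
eef_pos: [0.6603, -0.0794, 0.2396]
ee_rot: [[-1.0, 0.0, 0.013], [0.0, 1.0, -0.003], [-0.013, -0.003, -1.0]]
wrist_force: [4.0, -1.0, 15.1]
finger_gap: 0.506
finger_force: 25.0
```

Run:
```python
from cell import state,capture
from h import *
c=capture("wrist");s=state();print(s["clock"],s["eef_pos"],s["wrist_force"])
a={"image":cv2.imread("pics/w7.png")}
for k in(a,c):print(blob(k,(280,300,370,400),(0,0,120),(180,70,255),2))
q=capture("side");t=capture("top")
cv2.imwrite("pics/m8.png",np.hstack([cv2.resize(q["image"][180:380,380:520],(420,600),interpolation=3),cv2.resize(c["image"][130:330,220:420][:, :133],(380,600),interpolation=3)]))
cv2.imwrite("pics/m8.png",np.hstack([cv2.resize(q["image"][180:380,390:520],(390,600),interpolation=3),cv2.resize(c["image"][100:400,220:420],(400,600),interpolation=3)]))
```

```text
12.65 [ 0.66027033 -0.0794      0.2396022 ] [ 3.42662228 -0.63881823 14.61712813]
[(321.72181596587444, 347.672760511883, 547.0, (28, 35, 29, 26)), (311.05629139072846, 388.2740986019132, 1359.0, (0, 76, 70, 24))]
[(311.6322188449848, 395.0692333671057, 493.5, (0, 90, 65, 10)), (319.5920351207275, 356.2558795860771, 531.5, (26, 44, 28, 26))]
```

View pics/m8.png

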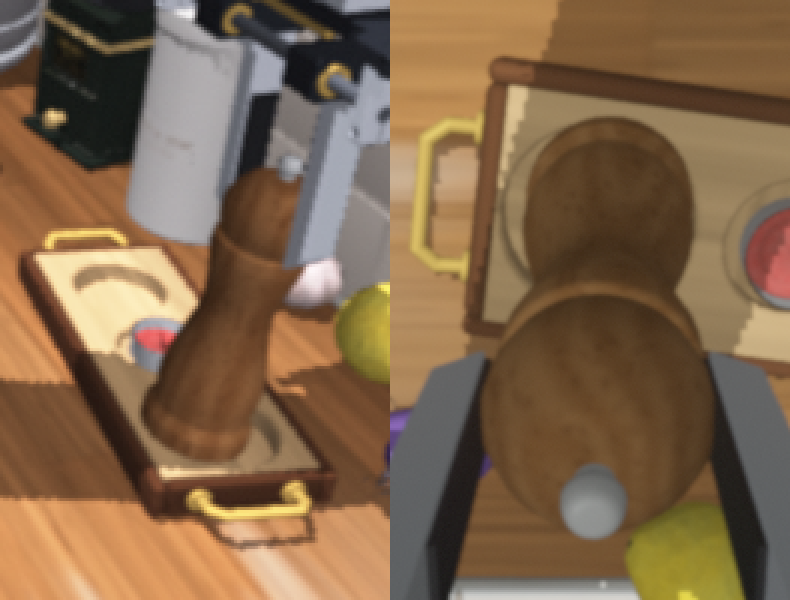

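The mill pivoted in the grip: its foot rests on the rim towards +y and -x, with the well showing free on the -y side (zoom column ~505-530). I'll lift clear and measure the foot against the well.

Emit:
{"api": "jog_arm", "payload": {"moves": [[0,0,-0.02,0,0,0],[0,0,-0.025,0,0,0],[0,0,-0.025,0,0,0],[0,0,-0.025,0,0,0],[0,0,-0.025,0,0,0]]}}

```text
clock: 13.25
eef_pos: [0.6558, -0.0783, 0.2569]
ee_rot: [[-1.0, -0.0, -0.003], [-0.0, 1.0, 0.001], [0.003, 0.001, -1.0]]
wrist_force: [-0.7, 0.3, -1.9]
finger_gap: 0.508
finger_force: 25.0
```

Run:
```python
from cell import state,capture
from h import *
c=capture("wrist");s=state();print(s["clock"],s["eef_pos"],s["wrist_force"])
pickle.dump(c,open("w9.pkl","wb"))
x,y,z=s["eef_pos"]
print("foot/knob if upright",proj(c,(x,y,z-.2204)),proj(c,(x,y,z-.0504)),"well top-view",proj(c,(.6556,-.0779,.024)),"px/mm",proj(c,(x,y,z-.2204))[0]-proj(c,(x,y-.01,z-.2204))[0])
print(blob(c,(280,300,370,400),(0,0,120),(180,70,255),2))
hsv=cv2.cvtColor(c["image"],cv2.COLOR_BGR2HSV)
for v in range(130,260,8):print(v,[tuple(hsv[v,u]) [2] for u in range(225,400,5)])
cv2.imwrite("pics/m9.png",cv2.resize(c["image"][100:400,200:440],(480,600),interpolation=3))
```

```text
13.3 [ 0.65594519 -0.07827502  0.25705634] [-0.10671115  0.09647757 -1.09452518]
foot/knob if upright (np.float64(322.245799061379), np.float64(221.44327526411138)) (np.float64(321.60581696382974), np.float64(351.6200312646773)) well top-view (np.float64(322.7642830045402), np.float64(216.51344331875637)) px/mm 13.740608971764459
[(320.13976499690784, 353.2316017316017, 539.0, (27, 41, 28, 26)), (310.67499328498525, 393.907869997314, 620.5, (0, 88, 64, 12))]
130 [np.uint8(186), np.uint8(186), np.uint8(186), np.uint8(186), np.uint8(186), np.uint8(185), np.uint8(186), np.uint8(185), np.uint8(184), np.uint8(184), np.uint8(181), np.uint8(178), np.uint8(177), np.uint8(177), np.uint8(175), np.uint8(125), np.uint8(126), np.uint8(127), np.uint8(126), np.uint8(126), np.uint8(125), np.uint8(124), np.uint8(124), np.uint8(124), np.uint8(122), np.uint8(128), np.uint8(129), np.uint8(129), np.uint8(130), np.uint8(130), np.uint8(129), np.uint8(129), np.uint8(129), np.uint8(129), np.uint8(128)]
138 [np.uint8(176), np.uint8(177), np.uint8(177), np.uint8(178), np.uint8(178), np.uint8(178), np.uint8(179
[... 7478 characters left out ...]
int8(69), np.uint8(75), np.uint8(110), np.uint8(109), np.uint8(93), np.uint8(74), np.uint8(144), np.uint8(155), np.uint8(155), np.uint8(155), np.uint8(153), np.uint8(120), np.uint8(138)]
258 [np.uint8(180), np.uint8(178), np.uint8(178), np.uint8(178), np.uint8(181), np.uint8(182), np.uint8(181), np.uint8(94), np.uint8(77), np.uint8(150), np.uint8(149), np.uint8(119), np.uint8(122), np.uint8(111), np.uint8(75), np.uint8(74), np.uint8(80), np.uint8(79), np.uint8(84), np.uint8(77), np.uint8(78), np.uint8(79), np.uint8(80), np.uint8(77), np.uint8(70), np.uint8(67), np.uint8(71), np.uint8(112), np.uint8(93), np.uint8(127), np.uint8(147), np.uint8(148), np.uint8(149), np.uint8(151), np.uint8(205)]
```

View pics/m9.png

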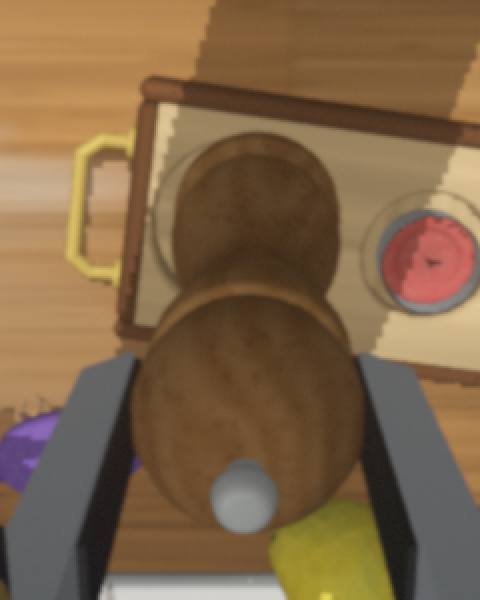

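The well is where expected (left edge at column 276), but the mill is tilted in the grip: its foot sits at column 328, row top 166, against 322 and 181 if upright. That is about 4.5° with the foot to -x and 1.8° to +y. I'll tilt the tool to set the mill upright.

Emit:
{"api": "jog_arm", "payload": {"moves": [[0.007,0.0025,-0.005,0.35,-0.9,0],[0.007,0.0025,-0.005,0.35,-0.9,0],[0.007,0.0025,-0.005,0.35,-0.9,0],[0.007,0.0025,-0.005,0.35,-0.9,0]]}}

```text
clock: 13.7
eef_pos: [0.6497, -0.0761, 0.2634]
ee_rot: [[-0.997, 0.001, 0.077], [-0.001, 1.0, -0.03], [-0.077, -0.03, -0.997]]
wrist_force: [0.5, 0.4, -2.4]
finger_gap: 0.504
finger_force: 25.0
```

```bash
cat > foot.py <<'E'
from cell import state,capture
from h import *
def foot(c,s,off=.2204):
    hsv=cv2.cvtColor(c["image"],cv2.COLOR_BGR2HSV)
    m=((hsv[...,2]<118)&(hsv[...,1]>90)).astype(np.uint8);m[:, :284]=0;m[:,385:]=0;m[:155]=0;m[260:]=0
    n,l,st,_=cv2.connectedComponentsWithStats(m);i=1+st[1:,4].argmax();m=l==i
    r={}
    for v in range(st[i,1],250,8):
        k=np.flatnonzero(m[v]);r[v]=(k.min(),k.max())
    return st[i],r
if __name__=="__main__":
    for c,s in((pickle.load(open("w9.pkl","rb")),None),(capture("wrist"),state())):
        print(*foot(c,s))
    R=s["ee_rot"];p=s["eef_pos"];print(s["clock"],p,R[:,2],s["wrist_force"])
    g=p+R@[0,0,.078];print("grip",g)
    f=g-[0,0,.1424];print("upright foot centre",proj(c,f),"edges",proj(c,f-[.029,0,0]),proj(c,f-[0,.029,0]),proj(c,f+[0,.029,0]))
    w=np.array([.6556,-.0779,.024]);print("well",proj(c,w),"edges",proj(c,w-[.035,0,0]),proj(c,w-[0,.035,0]),proj(c,w+[0,.035,0]))
E
python3 foot.py
```

```text
[ 284  166   87   94 6892] {166: (np.int64(322), np.int64(334)), 174: (np.int64(303), np.int64(353)), 182: (np.int64(296), np.int64(361)), 190: (np.int64(292), np.int64(365)), 198: (np.int64(289), np.int64(368)), 206: (np.int64(288), np.int64(369)), 214: (np.int64(286), np.int64(369)), 222: (np.int64(286), np.int64(369)), 230: (np.int64(287), np.int64(368)), 238: (np.int64(284), np.int64(366)), 246: (np.int64(289), np.int64(363))}
[ 284  166  101   94 7018] {166: (np.int64(322), np.int64(334)), 174: (np.int64(303), np.int64(353)), 182: (np.int64(296), np.int64(361)), 190: (np.int64(284), np.int64(365)), 198: (np.int64(284), np.int64(367)), 206: (np.int64(285), np.int64(371)), 214: (np.int64(286), np.int64(369)), 222: (np.int64(286), np.int64(369)), 230: (np.int64(287), np.int64(368)), 238: (np.int64(288), np.int64(366)), 246: (np.int64(284), np.int64(363))}
13.75 [ 0.6497541  -0.07611151  0.26338629] [ 0.07745691 -0.03017417 -0.99653898] [ 0.05508623 -0.31701722 -2.05702272]
grip [ 0.65579574 -0.0784651   0.18565625]
upright foot centre (np.float64(328.3845609085532), np.float64(206.00726658538636)) edges (np.float64(328.5535515251609), np.float64(166.2685597265995)) (np.float64(288.17837174223376), np.float64(205.64401739494224)) (np.float64(368.80523358668677), np.float64(206.37245356112288))
well (np.float64(329.6068718253053), np.float64(197.89974416557658)) edges (np.float64(329.8500766462735), np.float64(151.99471608438967)) (np.float64(283.73613441835585), np.float64(197.50989010966867)) (np.float64(375.7569734759256), np.float64(198.29197253002252))
```

The upright prediction now matches: foot top row 166, columns 288-369. I'll lower straight down in world axes.

Emit:
{"api": "jog_arm", "payload": {"moves": [[0.0008,0.0003,0.01,0,0,0],[0.0015,0.0006,0.018,0,0,0],[0.0018,0.0007,0.024,0,0,0],[0.0022,0.0009,0.028,0,0,0],[0.0025,0.001,0.032,0,0,0],[0.0025,0.001,0.032,0,0,0]]}}

```text
clock: 14.35
eef_pos: [0.6493, -0.0758, 0.2307]
ee_rot: [[-0.997, 0.001, 0.077], [-0.001, 1.0, -0.03], [-0.077, -0.03, -0.997]]
wrist_force: [-0.8, 0.2, -2.0]
finger_gap: 0.504
finger_force: 25.0
```

Emit:
{"api": "jog_arm", "payload": {"moves": [[0.0001,0,0.0015,0,0,0],[0.0001,0,0.0015,0,0,0]]}}

```text
clock: 14.55
eef_pos: [0.6498, -0.076, 0.2303]
ee_rot: [[-0.997, 0.001, 0.079], [-0.001, 1.0, -0.031], [-0.079, -0.031, -0.996]]
wrist_force: [-0.5, 0.2, -2.1]
finger_gap: 0.502
finger_force: 25.0
```

Emit:
{"api": "jog_arm", "payload": {"moves": [[0,0,0,0,0,0],[0,0,0,0,0,0],[0,0,0,0,0,0],[-0.0015,-0.0006,-0.02,0,0,0],[-0.0046,-0.0018,-0.06,0,0,0],[-0.0077,-0.003,-0.1,0,0,0],[-0.0077,-0.003,-0.1,-0.35,0.9,0],[-0.0077,-0.003,-0.1,-0.35,0.9,0]], "fingers": 0.085}}

```text
clock: 15.35
eef_pos: [0.6505, -0.0764, 0.3325]
ee_rot: [[-1.0, -0.0, 0.004], [-0.0, 1.0, -0.001], [-0.004, -0.001, -1.0]]
wrist_force: [-0.2, -0.4, -0.7]
finger_gap: 0.902
finger_force: 0.0
```

Run:
```python
from cell import state,capture
from h import *
np.set_printoptions(precision=4,suppress=True)
s=state();print(s["clock"],s["eef_pos"],s["ee_rot"][:,2])
t=capture("top");q=capture("side");w=capture("wrist")
for n,c in(("top",t),("side",q),("wrist",w)):
    u,v=map(int,proj(c,(.6558,-.0785,.178)));print(n,proj(c,(.6558,-.0785,.178)))
    print(blob(c,(u-14,v-14,u+15,v+15),(0,0,110),(180,70,255),2))
cv2.imwrite("pics/s10.png",q["image"])
```

```text
15.35 [ 0.6505 -0.0764  0.3325] [ 0.0037 -0.0011 -1.    ]
top (np.float64(501.38715336815335), np.float64(140.2722760619042))
[(502.5833333333333, 138.82407407407408, 18.0, (13, 11, 6, 5)), (494.54112554112555, 133.37662337662337, 38.5, (3, 4, 11, 8))]
side (np.float64(480.13353250148685), np.float64(237.97414705021544))
[(480.66695059625215, 233.6487791027825, 587.0, (0, 0, 29, 29))]
wrist (np.float64(317.8601284560179), np.float64(263.45815382072516))
[(314.7838660578387, 266.2153729071537, 219.0, (3, 9, 18, 17))]
```

The mill's knob is within 2 mm of the upright prediction, so it stands properly. Salt shaker next.

Emit:
{"api": "jog_arm", "payload": {"moves": [[0.061,0.412,0.03,0,0,0],[0.061,0.412,0.03,0,0,0],[0.061,0.412,0.03,0,0,0],[0.061,0.412,0.03,0,0,0],[0.061,0.412,0.03,0,0,0],[0.061,0.412,0.03,0,0,0],[0.061,0.412,0.03,0,0,0],[0.061,0.412,0.03,0,0,0],[0.061,0.412,0.03,0,0,0],[0.061,0.412,0.09,0,0,0],[0.061,0.412,0.09,0,0,0],[0.061,0.412,0.09,0,0,0]], "fingers": 0.07}}

```text
clock: 16.7
eef_pos: [0.5869, 0.3347, 0.2368]
ee_rot: [[-1.0, 0.001, -0.006], [0.001, 1.0, -0.003], [0.006, -0.003, -1.0]]
wrist_force: [0.1, 0.3, 0.7]
finger_gap: 0.742
finger_force: 0.0
```

Run:
```python
from cell import state,capture
from h import *
np.set_printoptions(precision=4,suppress=True)
s=state();c=capture("wrist");print(s["clock"],s["eef_pos"],s["ee_rot"][:,2])
cv2.imwrite("pics/w11.png",c["image"]);pickle.dump(c,open("w11.pkl","wb"))
print(proj(c,(.5894,.336,.09)),proj(c,(.5894,.336,.0)))
u,v=map(int,proj(c,(.5894,.336,.09)))
print(blob(c,(u-70,v-110,u+70,v+60),(0,0,60),(180,45,255),3))
```

```text
16.7 [0.5869 0.3347 0.2368] [-0.0065 -0.0027 -1.    ]
(np.float64(325.26067948196555), np.float64(261.23604030565645)) (np.float64(325.0347889536804), np.float64(219.81540749850979))Traceback (most recent call last):
  File "<stdin>", line 8, in <module>
  File "h.py", line 19, in blob
    M=cv2.moments(q);out.append((M["m10"]/M["m00"]+u0,M["m01"]/M["m00"]+v0,cv2.contourArea(q),cv2.boundingRect(q)))
                                 ~~~~~~~~^~~~~~~~~
ZeroDivisionError: float division by zero
```

```bash
cat > sil.py <<'E'
from h import *
def sil(c,box,f):
    "largest component of mask f(hsv) in box: bbox and row extents"
    u0,v0,u1,v1=box;h=cv2.cvtColor(c["image"][v0:v1,u0:u1],cv2.COLOR_BGR2HSV).astype(int)
    m=f(h).astype(np.uint8);m=cv2.morphologyEx(m,2,np.ones((3,3)));n,l,st,_=cv2.connectedComponentsWithStats(m);i=1+st[1:,4].argmax();m=l==i
    r=[(v+v0,*(np.flatnonzero(m[v])[[0,-1]]+u0)) for v in range(st[i,1],st[i,1]+st[i,3],6)]
    return (st[i]+[u0,v0,0,0,0]).tolist(),[tuple(map(int,x)) for x in r]
E
python3 - <<'E'
from cell import state,capture
from sil import *
np.set_printoptions(precision=4,suppress=True)
s=state();c=capture("wrist");print(s["clock"],s["eef_pos"],s["ee_rot"][:,2])
for P in((.5894,.336,.09),(.5894-.022,.336,0),(.5894+.017,.336,.08)):print(proj(c,P))
print(*sil(c,(265,150,385,345),lambda h:h[...,1]<75))
E
```

```text
16.75 [0.5881 0.335  0.2395] [-0.0022 -0.001  -1.    ]
(np.float64(324.3230740767867), np.float64(256.46498027556663))
(np.float64(324.1618754769838), np.float64(187.9410227634225))
(np.float64(324.2831492546687), np.float64(277.1522310653909))
[294, 198, 60, 79, 3849] [(198, 317, 330), (204, 307, 341), (210, 301, 346), (216, 298, 350), (222, 295, 352), (228, 294, 353), (234, 295, 352), (240, 296, 351), (246, 295, 352), (252, 295, 352), (258, 297, 350), (264, 300, 347), (270, 305, 341), (276, 318, 326)]
```

Emit:
{"api": "jog_arm", "payload": {"moves": [[0,0,0.04,0,0,0],[0,0,0.08,0,0,0],[0,0,0.108,0,0,0],[0,0,0.108,0,0,0],[0,0,0.108,0,0,0]]}}

```text
clock: 17.3
eef_pos: [0.5896, 0.336, 0.1346]
ee_rot: [[-1.0, 0.001, 0.003], [0.001, 1.0, 0.001], [-0.003, 0.001, -1.0]]
wrist_force: [0.5, 0.3, 0.7]
finger_gap: 0.745
finger_force: 0.0
```

Emit:
{"api": "jog_arm", "payload": {"moves": [[0,0,0,0,0,0],[0,0,0,0,0,0],[0,0,0,0,0,0],[0,0,0,0,0,0],[0,0,0,0,0,0],[0,0,0,0,0,0],[0,0,0,0,0,0]], "fingers": 0.03, "squeeze": 20}}

```text
clock: 18.0
eef_pos: [0.5887, 0.3363, 0.1332]
ee_rot: [[-1.0, -0.0, 0.001], [-0.0, 1.0, 0.0], [-0.001, 0.0, -1.0]]
wrist_force: [-0.9, -0.5, 4.2]
finger_gap: 0.42
finger_force: 20.1
```

Run:
```python
from cell import state,capture
from sil import *
s=state();c=capture("wrist");print(s["clock"],s["eef_pos"])
p=s["eef_pos"];print(proj(c,(p[0],p[1],.09)))
print(*sil(c,(265,150,385,400),lambda h:h[...,1]<75))
```

```text
18.0 [0.58872244 0.33627746 0.13317071]
(np.float64(321.70218782201056), np.float64(362.7581835168495))
[265, 240, 120, 150, 13929] [(240, 313, 326), (246, 301, 340), (252, 296, 348), (258, 290, 353), (264, 287, 357), (270, 283, 361), (276, 271, 375), (282, 265, 384), (288, 265, 384), (294, 265, 384), (300, 265, 384), (306, 265, 384), (312, 265, 384), (318, 265, 384), (324, 265, 384), (330, 265, 384), (336, 265, 384), (342, 265, 384), (348, 265, 384), (354, 265, 384), (360, 265, 384), (366, 265, 384), (372, 265, 384), (378, 297, 384), (384, 305, 384)]
```

Emit:
{"api": "jog_arm", "payload": {"moves": [[0,0,-0.025,0,0,0],[0,0,-0.055,0,0,0],[0,0,-0.075,0,0,0],[-0.006,-0.02,-0.075,0,0,0],[-0.0155,-0.051,-0.075,0,0,0],[-0.0275,-0.091,-0.075,0,0,0],[-0.0395,-0.131,-0.075,0,0,0],[-0.052,-0.171,-0.075,0,0,0],[-0.064,-0.211,-0.075,0,0,0],[-0.074,-0.244,-0.075,0,0,0],[-0.081,-0.267,-0.075,0,0,0],[-0.0845,-0.279,-0.075,0,0,0]]}}

```text
clock: 19.25
eef_pos: [0.6728, 0.0551, 0.2062]
ee_rot: [[-1.0, 0.002, -0.002], [0.002, 1.0, 0.0], [0.002, 0.0, -1.0]]
wrist_force: [-0.2, 0.3, -0.8]
finger_gap: 0.417
finger_force: 19.7
```

Emit:
{"api": "jog_arm", "payload": {"moves": [[0,0,0,0,0,0],[0,0,0.02,0,0,0],[0,0,0.03,0,0,0],[0,0,0.03,0,0,0]]}}

```text
clock: 19.65
eef_pos: [0.6712, 0.0585, 0.1747]
ee_rot: [[-1.0, -0.002, -0.005], [-0.002, 1.0, 0.001], [0.005, 0.001, -1.0]]
wrist_force: [0.3, -0.9, -1.1]
finger_gap: 0.413
finger_force: 19.7
```

Run:
```python
from cell import state,capture
from sil import *
s=state();c=capture("wrist");print(s["clock"],s["eef_pos"],s["ee_rot"][:,2],s["finger_gap"])
cv2.imwrite("pics/w12.png",c["image"])
p=s["eef_pos"]
f=p-[0,0,.1332];print("foot edges",proj(c,f-[.022,0,0]),proj(c,f-[0,.022,0]),proj(c,f+[0,.022,0]));w=np.array([.6743,.0573,.024]);print("well",proj(c,w),proj(c,w-[.029,0,0]),proj(c,w-[0,.029,0]),proj(c,w+[0,.029,0]))
print(*sil(c,(265,150,385,300),lambda h:h[...,1]<75))
g=cv2.cvtColor(c["image"],6)
print(g[185:290:4,322]);
for v in(215,225,235,245): print(v,g[v,250:400:4])
```

```text
19.65 [0.67116845 0.05847844 0.17474452] [-5.01745701e-03  6.17183924e-04 -9.99987222e-01] 0.4128036615420064
foot edges (np.float64(322.20605361200165), np.float64(225.93298904886956)) (np.float64(280.9813255489256), np.float64(265.4087969142954)) (np.float64(363.28382794453006), np.float64(265.57218844267726))
well (np.float64(320.13304706905785), np.float64(259.4874440677521)) (np.float64(320.14946511085714), np.float64(210.5505132520322)) (np.float64(269.75285371227005), np.float64(259.3867221328923)) (np.float64(370.5014128097135), np.float64(259.5881423564068))
[265, 237, 120, 63, 5251] [(237, 319, 324), (243, 301, 342), (249, 294, 349), (255, 290, 354), (261, 286, 358), (267, 283, 362), (273, 280, 364), (279, 265, 384), (285, 265, 384), (291, 265, 384), (297, 265, 384)]
[113 145 144 147 147 146 132 146 146 142 143 150 148 144 150 105 114 130
 130 130 130 130 131 130 131 130 117]
215 [143 145 145 147 146 145 144 143 143 142 142 132 135 144 145 146 147 146
 146 146 145 146 144 136 138 143 145 197 205 205 205 205 206 206 205 205
 203 203]
225 [150 150 150 149 148 149 147 142 124 141 144 149 147 146 144 144 143 143
 143 142 143 142 143 143 144 144 144 188 210 209 208 206 204 204 202 202
 201 199]
235 [146 148 150 149 150 148 127 146 146 146 144 144 143 143 143 142 142 143
 144 144 147 146 149 149 151 153 210 191 155 191 203 202 202 203 203 204
 205 171]
245 [141 145 147 147 148 120 148 148 148 149 147 147 144 146 145 125 108 106
 105 106 110 132 152 149 148 163 204 204 161 145 192 206 206 207 207 207
 204  93]
```

The silhouette's top row is unchanged, so the salt shaker did not pivot. The well rim top is at row 209 (predicted 210) with centre column 318.5. I'll lower it.

Emit:
{"api": "jog_arm", "payload": {"moves": [[-0.001,-0.0005,0.01,0,0,0],[-0.001,-0.0005,0.015,0,0,0],[-0.001,-0.0005,0.021,0,0,0],[-0.001,-0.0005,0.026,0,0,0],[-0.001,-0.0005,0.03,0,0,0],[-0.001,-0.0005,0.03,0,0,0]]}}

```text
clock: 20.3
eef_pos: [0.6735, 0.0566, 0.1465]
ee_rot: [[-1.0, -0.0, -0.001], [-0.0, 1.0, 0.0], [0.001, 0.0, -1.0]]
wrist_force: [0.2, 0.4, -1.6]
finger_gap: 0.417
finger_force: 19.7
```

Free; the bottom is at 13 mm. I'll go down about 3 mm more and release.

Emit:
{"api": "jog_arm", "payload": {"moves": [[0,0,0.0025,0,0,0],[0,0,0.003,0,0,0],[0,0,0.003,0,0,0]]}}

```text
clock: 20.6
eef_pos: [0.6739, 0.0566, 0.1444]
ee_rot: [[-1.0, -0.0, 0.0], [-0.0, 1.0, -0.0], [-0.0, -0.0, -1.0]]
wrist_force: [-0.2, 0.4, -0.8]
finger_gap: 0.415
finger_force: 19.7
```

Emit:
{"api": "jog_arm", "payload": {"moves": [[0,0,0,0,0,0],[0,0,0,0,0,0],[0,0,0,0,0,0],[0,0,-0.02,0,0,0],[0,0,-0.06,0,0,0],[0,0,-0.1,0,0,0],[0,0,-0.15,0,0,0],[0,0,-0.15,0,0,0]], "fingers": 0.07}}

```text
clock: 21.4
eef_pos: [0.677, 0.0565, 0.3043]
ee_rot: [[-1.0, -0.0, 0.016], [-0.0, 1.0, -0.001], [-0.016, -0.001, -1.0]]
wrist_force: [1.0, -0.5, 1.2]
finger_gap: 0.746
finger_force: 0.0
```

Run:
```python
from cell import state,capture
from sil import *
s=state();c=capture("wrist");print(s["clock"],s["eef_pos"],s["ee_rot"][:,2])
cv2.imwrite("pics/w13.png",c["image"])
for P in((.6743,.0566,.1),(.6735,.0566,.01),(.6743+.017,.0566,.09)):print(proj(c,P))
u,v=map(int,proj(c,(.6743,.0566,.1)))
print(*sil(c,(u-60,v-70,u+60,v+35),lambda h:h[...,1]<60))
q=capture("side");print(proj(q,(.6743,.0566,.1)),proj(q,(.6743,.0566,.01)))
u,v=map(int,proj(q,(.6743,.0566,.1)))
print(*sil(q,(u-22,v-12,u+22,v+60),lambda h:h[...,1]<60))
```

```text
21.4 [0.67698139 0.05647126 0.30431882] [ 0.01569989 -0.00131725 -0.99987588]
(np.float64(323.06433649457796), np.float64(218.58378883237424))
(np.float64(323.22819047153456), np.float64(189.3399200595643))
(np.float64(323.0622212472865), np.float64(237.33055476352726))
[298, 173, 50, 64, 2570] [(173, 321, 324), (179, 308, 337), (185, 302, 343), (191, 299, 346), (197, 298, 347), (203, 298, 346), (209, 299, 345), (215, 299, 345), (221, 300, 344), (227, 303, 341), (233, 310, 334)]
(np.float64(436.0873594039737), np.float64(239.33374985432678)) (np.float64(428.7579286025332), np.float64(280.2661821649608))
[414, 227, 44, 57, 1594] [(227, 414, 457), (233, 416, 457), (239, 433, 457), (245, 426, 457), (251, 426, 457), (257, 425, 457), (263, 422, 442), (269, 421, 443), (275, 422, 442), (281, 423, 440)]
```

The salt shaker stands upright in the third well. Round jar next.

Emit:
{"api": "jog_arm", "payload": {"moves": [[0.252,0.128,0.035,0,0,0],[0.252,0.128,0.035,0,0,0],[0.252,0.128,0.035,0,0,0],[0.252,0.128,0.035,0,0,0],[0.252,0.128,0.035,0,0,0],[0.252,0.128,0.035,0,0,0],[0.252,0.128,0.035,0,0,0],[0.252,0.128,0.035,0,0,0],[0.252,0.128,0.035,0,0,0],[0.252,0.128,0.035,0,0,0]]}}

```text
clock: 22.5
eef_pos: [0.4228, 0.184, 0.2593]
ee_rot: [[-1.0, 0.001, -0.0], [0.001, 1.0, -0.0], [0.0, -0.0, -1.0]]
wrist_force: [-0.2, -0.5, -0.6]
finger_gap: 0.745
finger_force: 0.0
```

Run:
```python
from cell import state,capture
from sil import *
s=state();c=capture("wrist");print(s["clock"],s["eef_pos"],s["ee_rot"][:,2])
cv2.imwrite("pics/w14.png",c["image"])
for P in((.4218,.1848,.105),(.4218+.0205,.1848,.105),(.4218,.1848-.0205,.105),(.4218,.1848+.0205,.105)):print(proj(c,P))
u,v=map(int,proj(c,(.4218,.1848,.105)))
print(*sil(c,(u-60,v-70,u+60,v+60),lambda h:(h[...,2]<90)))
```

```text
22.5 [0.42279748 0.18402247 0.25931775] [-2.08780510e-04 -9.05860345e-05 -9.99999974e-01]
(np.float64(323.72509415426464), np.float64(249.42395504936275))
(np.float64(323.7237970583128), np.float64(281.9927814219956))
(np.float64(288.4077024793765), np.float64(249.43279907860398))
(np.float64(359.0452499941588), np.float64(249.4151103279312))
[295, 207, 58, 23, 477] [(207, 319, 329), (213, 306, 344), (219, 300, 350), (225, 296, 352)]
```

Emit:
{"api": "jog_arm", "payload": {"moves": [[0.001,0.001,0.04,0,0,0],[0.001,0.001,0.08,0,0,0],[0.001,0.001,0.106,0,0,0],[0.001,0.001,0.106,0,0,0],[0.001,0.001,0.106,0,0,0]]}}

```text
clock: 23.05
eef_pos: [0.4215, 0.1853, 0.1538]
ee_rot: [[-1.0, 0.0, -0.0], [0.0, 1.0, -0.0], [0.0, -0.0, -1.0]]
wrist_force: [1.1, -0.1, 0.7]
finger_gap: 0.74
finger_force: 0.0
```

Emit:
{"api": "jog_arm", "payload": {"moves": [[0,0,0,0,0,0],[0,0,0,0,0,0],[0,0,0,0,0,0],[0,0,0,0,0,0],[0,0,0,0,0,0],[0,0,0,0,0,0],[0,0,0,0,0,0]], "fingers": 0.03, "squeeze": 25}}

```text
clock: 23.75
eef_pos: [0.4213, 0.1856, 0.1541]
ee_rot: [[-1.0, -0.0, 0.001], [-0.0, 1.0, 0.0], [-0.001, 0.0, -1.0]]
wrist_force: [-0.9, -0.7, 5.5]
finger_gap: 0.431
finger_force: 25.0
```

```bash
cat > lab.py <<'E'
from cell import state,capture
from sil import *
import sys
def lab(c):
    h=cv2.cvtColor(c["image"],40).astype(int)[150:430,250:400]
    m=((h[...,0]>100)&(h[...,0]<130)&(h[...,1]>90)&(h[...,2]>50)).astype(np.uint8)
    n,l,st,ce=cv2.connectedComponentsWithStats(m);i=1+st[1:,4].argmax();return st[i],ce[i]+[250,150]
s=state();c=capture("wrist");print(s["clock"],s["eef_pos"],s["ee_rot"][:,2],s["finger_gap"],lab(c))
cv2.imwrite("pics/"+sys.argv[1],c["image"]);pickle.dump((c,s),open("last.pkl","wb"))
E
python3 lab.py w15.png
```

```text
23.75 [0.4213217  0.18563703 0.1540521 ] [ 1.16977931e-03  1.93242424e-04 -9.99999297e-01] 0.4310330261955973 (array([  42,  173,   66,   60, 2241], dtype=int32), array([323.95760821, 352.1610888 ]))
```

Emit:
{"api": "jog_arm", "payload": {"moves": [[0,0,-0.025,0,0,0],[0,0,-0.055,0,0,0],[0,0,-0.07,0,0,0],[-0.002,-0.015,-0.07,0,0,0],[-0.005,-0.04,-0.07,0,0,0],[-0.009,-0.075,-0.07,0,0,0],[-0.013,-0.11,-0.07,0,0,0],[-0.018,-0.145,-0.07,0,0,0],[-0.021,-0.17,-0.07,0,0,0],[-0.022,-0.181,-0.07,0,0,0],[-0.022,-0.181,-0.06,0,0,0],[-0.022,-0.181,-0.06,0,0,0]]}}

```text
clock: 25.0
eef_pos: [0.4416, 0.0055, 0.2113]
ee_rot: [[-1.0, -0.0, -0.004], [-0.0, 1.0, 0.001], [0.004, 0.001, -1.0]]
wrist_force: [-1.1, -0.2, -1.7]
finger_gap: 0.431
finger_force: 25.0
```

```bash
python3 lab.py w16.png
python3 - <<'E'
from h import *
c,s=pickle.load(open("last.pkl","rb"))
p=s["eef_pos"];f=p-[0,0,.154]
w=np.array([.4435,.0045,.024])
for n,o,r in(("foot",f,.0205),("well",w,.028),("narrow",np.array([.4405,-.0565,.024]),.023)):
    print(n,*[np.round(proj(c,o+np.array(d)*r)).tolist() for d in((-1,0,0),(0,-1,0),(0,1,0))])
cv2.imwrite("pics/v16.png",cv2.resize(c["image"][120:400,160:420],(557,600),interpolation=3))
E
```

```text
25.0 [0.44163404 0.00545499 0.21132556] [-0.00380655  0.00141467 -0.99999175] 0.4312393065992728 (array([  42,  173,   66,   60, 2255], dtype=int32), array([324.00266075, 352.25099778]))
foot [322.0, 218.0] [287.0, 252.0] [357.0, 252.0]
well [321.0, 196.0] [278.0, 238.0] [363.0, 238.0]
narrow [225.0, 199.0] [192.0, 233.0] [263.0, 233.0]
```

View pics/v16.png

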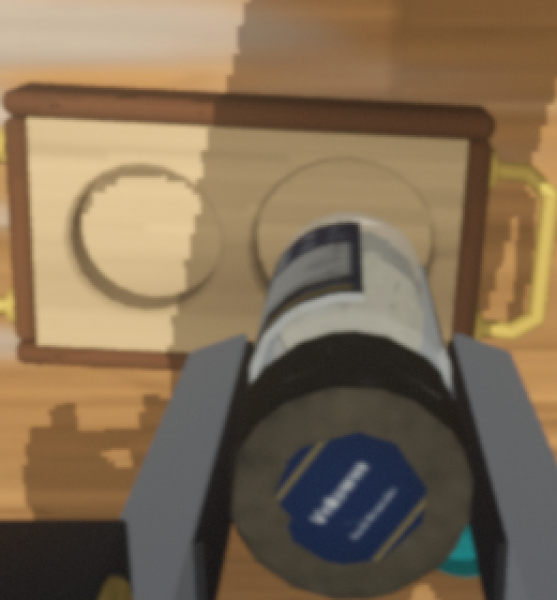

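The round jar did not pivot (label still at (324,352)). The wide well is at columns 279-362 with top row 193, and the foot centre is about 2-3 mm to +y and +x of it. I'll make a small correction and lower.

Emit:
{"api": "jog_arm", "payload": {"moves": [[0.001,-0.002,0.0,0,0,0],[0.001,-0.002,0.015,0,0,0],[0.001,-0.002,0.026,0,0,0],[0.001,-0.002,0.034,0,0,0],[0.001,-0.002,0.04,0,0,0],[0.001,-0.002,0.045,0,0,0],[0.001,-0.002,0.045,0,0,0]]}}

```text
clock: 25.75
eef_pos: [0.4416, 0.0027, 0.1678]
ee_rot: [[-1.0, -0.0, -0.001], [-0.0, 1.0, 0.0], [0.001, 0.0, -1.0]]
wrist_force: [0.3, -0.7, -1.6]
finger_gap: 0.43
finger_force: 25.0
```

Bottom at 13.8 mm, free and inside the well.

Emit:
{"api": "jog_arm", "payload": {"moves": [[0,0,0.0025,0,0,0],[0,0,0.0035,0,0,0],[0,0,0.0035,0,0,0]]}}

```text
clock: 26.05
eef_pos: [0.442, 0.0025, 0.165]
ee_rot: [[-1.0, -0.0, 0.0], [-0.0, 1.0, -0.0], [-0.0, -0.0, -1.0]]
wrist_force: [0.3, 0.4, -1.4]
finger_gap: 0.428
finger_force: 25.0
```

Emit:
{"api": "jog_arm", "payload": {"moves": [[0,0,0,0,0,0],[0,0,0,0,0,0],[0,0,0,0,0,0],[0,0,-0.02,0,0,0],[0,0,-0.06,0,0,0],[0,0,-0.1,0,0,0],[0,0,-0.12,0,0,0],[0,0,-0.12,0,0,0],[0,0,-0.12,0,0,0]], "fingers": 0.065}}

```text
clock: 26.95
eef_pos: [0.4417, 0.0026, 0.2843]
ee_rot: [[-1.0, -0.0, -0.0], [-0.0, 1.0, 0.0], [0.0, 0.0, -1.0]]
wrist_force: [-0.3, -0.1, -1.1]
finger_gap: 0.692
finger_force: 0.0
```

```bash
python3 lab.py w17.png
python3 - <<'E'
from h import *
c,s=pickle.load(open("last.pkl","rb"))
for z in(.115,.129):print(z,proj(c,(.4416,.0027,z)))
E
```

```text
26.95 [0.44165379 0.0025962  0.28428527] [-2.57899033e-04  4.50314271e-05 -9.99999966e-01] 0.6924606946782882 (array([ 57,  77,  33,  34, 489], dtype=int32), array([322.60531697, 243.29038855]))
0.115 (np.float64(322.52955891579154), np.float64(242.8125218817948))
0.129 (np.float64(322.495808157761), np.float64(250.44270339333548))
```

The jar's label matches a standing height of 115 mm, so it is upright on the floor. For the dropper I'll turn the gripper 90° so its fingers miss the jar. First I'll check joint 6.

```bash
python3 -c "
from cell import state
import numpy as np;print(np.round(state()['q'],2))"
```

```text
[-0.25 -0.25  2.09  0.    1.31 -1.82]
```

Emit:
{"api": "jog_arm", "payload": {"moves": [[-0.0705,0.382,0.02,0,0,18],[-0.0705,0.382,0.02,0,0,18],[-0.0705,0.382,0.02,0,0,18],[-0.0705,0.382,0.02,0,0,18],[-0.0705,0.382,0.02,0,0,18],[-0.0705,0.382,0.02,0,0,18],[-0.0705,0.382,0.02,0,0,18],[-0.0705,0.382,0.02,0,0,18],[-0.0705,0.382,0.02,0,0,18],[-0.0705,0.382,0.054,0,0,18],[-0.0705,0.382,0.054,0,0,18],[-0.0705,0.382,0.054,0,0,18]], "fingers": 0.06}}

```text
clock: 28.2
eef_pos: [0.5105, 0.3841, 0.2261]
ee_rot: [[0.003, 1.0, -0.007], [1.0, -0.003, -0.003], [-0.003, -0.007, -1.0]]
wrist_force: [1.7, -0.2, 0.1]
finger_gap: 0.639
finger_force: 0.0
```

Run:
```python
from cell import state,capture
from sil import *
s=state();c=capture("wrist");print(s["clock"],s["eef_pos"],np.round(s["ee_rot"],3).tolist())
cv2.imwrite("pics/w18.png",c["image"])
for P in((.512,.3845,.1),(.512,.3845,.06),(.512,.3845-0.0165,.06),(.512-.0165,.3845,.06),(.512+.0165,.3845,.06),(.512,.3845,.0)):print(proj(c,P))
u,v=map(int,proj(c,(.512,.3845,.08)))
print(*sil(c,(u-50,v-70,u+50,v+70),lambda h:(h[...,2]<60)))
print(*sil(c,(u-50,v-70,u+50,v+70),lambda h:(h[...,1]<70)))
```

```text
28.2 [0.51054388 0.38409292 0.22608102] [[0.003, 1.0, -0.007], [1.0, -0.003, -0.003], [-0.003, -0.007, -1.0]]
(np.float64(325.8343519331647), np.float64(270.080081391768))
(np.float64(325.81201763210265), np.float64(244.9695698877747))
(np.float64(325.81588646010687), np.float64(270.21332675343643))
(np.float64(298.6481380204116), np.float64(244.97004681247097))
(np.float64(352.9968279361588), np.float64(244.96909259559175))
(np.float64(325.7885537968644), np.float64(218.58912023584256))
[315, 242, 23, 32, 620] [(242, 323, 330), (248, 316, 336), (254, 315, 337), (260, 315, 337), (266, 317, 336), (272, 321, 331)]
[304, 197, 44, 25, 646] [(197, 322, 329), (203, 310, 342), (209, 306, 345), (215, 304, 346), (221, 304, 306)]
```

Emit:
{"api": "jog_arm", "payload": {"moves": [[0,0,0.04,0,0,0],[0,0,0.08,0,0,0],[0,0,0.106,0,0,0],[0,0,0.106,0,0,0],[0,0,0.106,0,0,0]]}}

```text
clock: 28.75
eef_pos: [0.5119, 0.3843, 0.124]
ee_rot: [[-0.001, 1.0, -0.002], [1.0, 0.001, -0.001], [-0.001, -0.002, -1.0]]
wrist_force: [0.4, -0.8, -0.0]
finger_gap: 0.638
finger_force: 0.0
```

Emit:
{"api": "jog_arm", "payload": {"moves": [[0,0,0,0,0,0],[0,0,0,0,0,0],[0,0,0,0,0,0],[0,0,0,0,0,0],[0,0,0,0,0,0],[0,0,0,0,0,0],[0,0,0,0,0,0]], "fingers": 0.02, "squeeze": 20}}

```text
clock: 29.45
eef_pos: [0.5127, 0.3849, 0.1259]
ee_rot: [[-0.0, 1.0, 0.001], [1.0, 0.0, 0.001], [0.001, 0.001, -1.0]]
wrist_force: [-1.5, 0.3, 5.6]
finger_gap: 0.344
finger_force: 20.0
```

```bash
cat > drop.py <<'E'
from cell import state,capture
from sil import *
import sys
s=state();c=capture("wrist");print(s["clock"],s["eef_pos"],s["ee_rot"][:,2],s["finger_gap"])
cv2.imwrite("pics/"+sys.argv[1],c["image"]);pickle.dump((c,s),open("last.pkl","wb"))
print(*sil(c,(285,200,365,420),lambda h:(h[...,2]<60)))
print(*sil(c,(285,200,365,300),lambda h:(h[...,1]<70)))
p=s["eef_pos"];f=p-[0,0,.1245];print("foot edge",proj(c,f+[0,.0165,0]),"tip",proj(c,f+[0,0,.102]))
E
python3 drop.py w19.png
```

```text
29.45 [0.51266814 0.38485686 0.12585872] [ 9.78032340e-04  6.21419959e-04 -9.99999329e-01] 0.3436391506876303
[305, 336, 41, 69, 2419] [(336, 321, 331), (342, 310, 340), (348, 306, 343), (354, 305, 344), (360, 305, 344), (366, 306, 344), (372, 306, 344), (378, 306, 344), (384, 306, 345), (390, 307, 344), (396, 309, 341), (402, 316, 334)]
[285, 244, 74, 56, 2338] [(244, 315, 329), (250, 302, 343), (256, 296, 348), (262, 292, 351), (268, 290, 352), (274, 289, 353), (280, 287, 355), (286, 292, 356), (292, 288, 358), (298, 285, 288)]
foot edge (np.float64(321.10295099745946), np.float64(242.5286475155568)) tip (np.float64(320.28282879457873), np.float64(408.2860553018802))
```

Emit:
{"api": "jog_arm", "payload": {"moves": [[0,0,-0.03,0,0,0],[0,0,-0.07,0,0,0],[0,0,-0.11,0,0,0],[0,0,-0.14,0,0,0],[-0.02,-0.003,-0.15,0,0,0],[-0.055,-0.009,-0.15,0,0,0],[-0.1,-0.016,-0.15,0,0,0],[-0.145,-0.024,-0.15,0,0,0],[-0.19,-0.031,-0.15,0,0,0],[-0.235,-0.039,-0.15,0,0,0],[-0.28,-0.046,-0.15,0,0,0],[-0.32,-0.053,-0.15,0,0,0]]}}

```text
clock: 30.7
eef_pos: [0.4585, 0.0628, 0.2744]
ee_rot: [[-0.0, 1.0, -0.0], [1.0, 0.0, -0.0], [-0.0, -0.0, -1.0]]
wrist_force: [0.7, 0.4, -0.5]
finger_gap: 0.341
finger_force: 20.0
```

Emit:
{"api": "jog_arm", "payload": {"moves": [[-0.045,-0.0075,0,0,0,0],[-0.085,-0.014,0,0,0,0],[-0.11,-0.018,0,0,0,0],[-0.122,-0.02,0,0,0,0],[-0.122,-0.02,0,0,0,0],[-0.122,-0.02,0.035,0,0,0],[-0.122,-0.02,0.07,0,0,0],[-0.122,-0.02,0.09,0,0,0],[-0.122,-0.02,0.09,0,0,0],[-0.122,-0.02,0.09,0,0,0]]}}

```text
clock: 31.7
eef_pos: [0.4397, -0.0566, 0.1852]
ee_rot: [[-0.002, 1.0, -0.0], [1.0, 0.002, 0.0], [0.0, -0.0, -1.0]]
wrist_force: [-0.4, -1.0, -0.2]
finger_gap: 0.339
finger_force: 20.0
```

```bash
python3 drop.py w20.png
python3 - <<'E'
from h import *
c,s=pickle.load(open("last.pkl","rb"))
w=np.array([.4405,-.0565,.024]);print([np.round(proj(c,w+np.array(d)*.023)).tolist() for d in((0,1,0),(1,0,0),(-1,0,0))])
E
```

```text
31.7 [ 0.43970354 -0.05657046  0.18517097] [-1.88753949e-04  3.16540997e-04 -9.99999932e-01] 0.33919247905514954
[306, 337, 39, 68, 2298] [(337, 319, 331), (343, 310, 340), (349, 306, 343), (355, 306, 343), (361, 307, 343), (367, 307, 343), (373, 307, 343), (379, 307, 344), (385, 306, 344), (391, 308, 343), (397, 311, 340), (403, 320, 331)]
[285, 243, 74, 57, 2375] [(243, 318, 325), (249, 303, 341), (255, 296, 348), (261, 292, 351), (267, 290, 352), (273, 289, 353), (279, 288, 355), (285, 285, 356), (291, 289, 358), (297, 285, 289)]
foot edge (np.float64(321.3764508668607), np.float64(242.39220590176885)) tip (np.float64(320.2860843423347), np.float64(408.1133948240954))
[[323.0, 212.0], [361.0, 249.0], [284.0, 249.0]]
```

No pivot, and it's aligned with the well. I'll lower it.

Emit:
{"api": "jog_arm", "payload": {"moves": [[0,0,0.015,0,0,0],[0,0,0.026,0,0,0],[0,0,0.034,0,0,0],[0,0,0.04,0,0,0],[0,0,0.0455,0,0,0],[0,0,0.0455,0,0,0]]}}

```text
clock: 32.35
eef_pos: [0.4391, -0.0573, 0.1388]
ee_rot: [[-0.0, 1.0, -0.001], [1.0, 0.0, 0.0], [0.0, -0.001, -1.0]]
wrist_force: [0.4, -0.6, -0.9]
finger_gap: 0.34
finger_force: 20.0
```

Emit:
{"api": "jog_arm", "payload": {"moves": [[0,0,0.002,0,0,0],[0,0,0.003,0,0,0],[0,0,0.003,0,0,0]]}}

```text
clock: 32.65
eef_pos: [0.4394, -0.0575, 0.1365]
ee_rot: [[-0.0, 1.0, 0.0], [1.0, 0.0, -0.0], [-0.0, 0.0, -1.0]]
wrist_force: [-0.3, 0.2, -0.2]
finger_gap: 0.338
finger_force: 20.0
```

Emit:
{"api": "jog_arm", "payload": {"moves": [[0,0,0,0,0,0],[0,0,0,0,0,0],[0,0,0,0,0,0],[0,0,-0.02,0,0,0],[0,0,-0.06,0,0,0],[0,0,-0.1,0,0,0],[0,0,-0.15,0,0,0],[-0.03,-0.1,-0.18,0,0,0],[-0.1,-0.12,-0.18,0,0,0],[-0.15,-0.12,-0.18,0,0,0],[-0.15,-0.12,-0.18,0,0,0],[-0.15,-0.12,-0.18,0,0,0]], "fingers": 0.055}}

```text
clock: 33.85
eef_pos: [0.3177, -0.211, 0.3175]
ee_rot: [[0.007, 1.0, 0.001], [1.0, -0.007, -0.003], [-0.003, 0.001, -1.0]]
wrist_force: [0.2, 0.8, 0.3]
finger_gap: 0.585
finger_force: 0.0
```

Run:
```python
from cell import state,capture
from h import *
s=state();print(s["clock"],s["eef_pos"])
t=capture("top");q=capture("side")
cv2.imwrite("pics/t21.png",t["image"])
cv2.imwrite("pics/f.png",np.hstack([cv2.resize(t["image"][100:310,340:520],(400,467),interpolation=3),cv2.resize(q["image"][165:375,280:460+0],(400,467),interpolation=3)]))
cv2.imwrite("pics/s21.png",q["image"])
for n,P in(("mill",(.6558,-.0785,.178)),("salt",(.6735,.0566,.1)),("jar",(.4416,.0027,.115)),("drop",(.4391,-.0573,.111)),("tea",(.665,-.009,.033))):print(n,np.round(proj(t,P)),np.round(proj(q,P)))
```

```text
33.85 [ 0.31769826 -0.21102218  0.31746307]
mill [501. 140.] [480. 238.]
salt [408. 141.] [436. 239.]
jar [441. 272.] [324. 264.]
drop [475. 274.] [334. 288.]
tea [434. 154.] [444. 291.]
```

View pics/f.png

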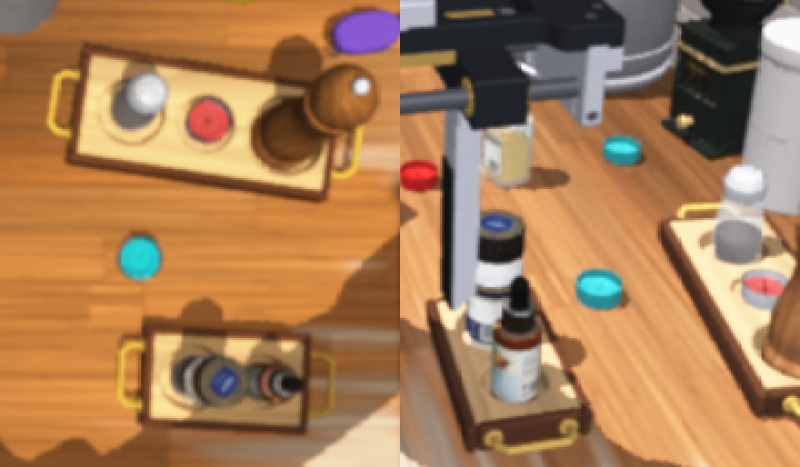

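The final picture shows all five items upright in their wells and the bystanders still in place. Handing in.

```bash
python3 -c "
from cell import finish_job
print(finish_job())"
```

```text
the job is handed in; nothing more can be done
None
```

Handed in at about 34 s: all five items stand upright in their own wells in both caddies, and the bystanders were left alone; I viewed 15 pictures, one over the limit of 14.

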